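Hang the meter dial plate on the stand's stud

TASK

Take the dial plate out of its wooden rack and hang it by its keyhole on the stud of the lab stand, with the graduated face pointing outward, away from the stand's rod. Pass the stud's head through the wide hole, feel gently for the cross bar behind it, and lower the plate until it rests on the shank before you let go. Keep every push on the stand gentle, under 20 N, and leave the battery, the switch and the coil where they are.

Things in the scene. Friction and masses are not known exactly. Their poses are not given: they have to be found in the camera images.
- plate: Flat white dial plate 120 wide, 145 high, 5 thick (mm), about 0.16 kg, upright in the rack's slot. Origin: centre of its lower edge. z up, y along its width; the graduated face (black border, ticks, needle line) looks to the plate's -x, the plain face to +x; it may start at any heading. Solid for 38 mm below the top edge: pinch it there from above, tips at most 20 mm below the edge.
- hole (a point): Centre of the wide lower part of the plate's keyhole, 75 mm above the lower edge on the centre line; opening 30 mm wide, 28 mm high (61 to 89 mm above the lower edge). Axes as the plate's.
- seat (a point): On the plate's centre line, 103 mm above its lower edge: the stud's axis lies here when the plate hangs. The slot of the keyhole is 13 mm wide and runs from 89 to 107 mm above the lower edge, just above the wide opening. Axes as the plate's.
- rack: Fixed dark wooden block 80 x 150 x 33 mm, origin centre of its underside. A slot 7.5 mm wide and 124 mm long runs along its y; the plate stands in it, on the slot's floor 8 mm above the table (25 mm deep), with the same axes as the rack. The plate lifts straight up out of it.
- stand: Fixed lab stand: white base 110 x 150 x 24 mm, steel rod 12 mm in diameter, 214 mm high, with a 30 mm clamp block centred 200 mm up. Origin: on the table under the rod's axis; z up. A level stud stands out of the clamp along the stand's +x (outward): an 8 mm shank with a cross bar (60 mm wide, 24 high, 6 thick) and, 9 mm in front of the bar's outer face, a head of 20 mm diameter, 8 mm long.
- stud_axis (a point): Fixed point on the stud's axis, 60 mm outward of the rod's axis, 200 mm above the table; axes as the stand's. The stud is clamped rigidly at a different reach each time: the bar's outer face lies 0 to 45 mm outward of this point (head's nose 17 mm further); this is not measured: find it by touch. The plate hangs between bar and head. The head passes the wide opening, not the slot; the bar neither.
- battery: Bystander: lantern battery, 66 x 66 mm, 110 mm high, origin centre of its underside.
- switch: Bystander: knife switch on a wooden base 120 x 75 mm, 38 mm high in all, origin centre of its underside.
- coil: Bystander: copper coil on a black bobbin, 76 mm in diameter, 42 mm high, origin centre of its underside.
Things that resemble listed ones, but are neither listed nor needed, are in the scene too. What is meant by the plate is not red, turquoise or yellow, and is the smaller of those in its own colour.

How it is judged:
By the outcome, as a careful person would: the job done as asked, in the order asked, and still so for the second after the job is handed in, with the robot touching nothing.
It also fails if it takes over 53 s, if anything falls off the work surface, if the arm or the gripper's body presses on something with over 40 N, if the wrist force passes 120 N, or if a joint passes its speed limit or range.

ROBOT

A 6-joint arm with a two-finger parallel gripper is mounted at the origin on the work surface. World frame = base frame: x ahead of the robot, y to its left, z up, the work surface at z = 0. Lengths are in m, angles in degrees, forces in N, time in s.
With the tool pointing down it reaches from about 0.325 to 0.775 m from the base axis. Payload 5.5 kg.
Tool frame: the origin (TCP) lies at the centre of the arm's flange, where the gripper is bolted on; the fingertips stand 182 mm ahead of it and the grasp point (between the pads) lies 163 mm ahead of it; z points along the fingers, y is the line along which they close (so a half turn about z gives the same grasp; the last joint's range is limited). The gripper opens to 88 mm and grips with 3 to 60 N. Pads are 20 mm wide; open, the fingers measure 115 mm over their backs; the gripper's body (75 mm by 178 mm) begins 61 mm behind the grasp point.
Start: joints at [67.225, 5.22, 70.514, -0, 104.267, -3.249], TCP at [0.201, 0.566, 0.405] pointing down, gripper open.
Joint ranges: [-164.24, 164.24], [-49.07, 125.15], [9.68, 141.18], [-86.29, 266.29], [3.28, 154.24], [-151.56, 151.56]. Speed limits (degrees/s): [147.25, 147.25, 172.46, 180, 180, 180].

INTERFACE

Orientations are given as [roll, pitch, yaw] about the fixed x, y, z axes, in that order (R = Rz(yaw) Ry(pitch) Rx(roll)).
In Python, from station import r gives the robot as it stands. The module is installed in compiled form; this text tells all that it offers. Calls block until the motion is done:
- r.reach(position, orientation): joint-space move of the TCP to a pose.
- r.servo_line(position, rotation=None, speed=0.15): straight line of the TCP; rotation=None keeps the orientation; speed is the mean speed in m/s.
- r.move_joints(angles): joint-space move.
- r.let_go() and r.grab(squeeze=None): open the fingers fully, or close them until they stop; squeeze is the grip in N (None keeps the last).
- r.wait(seconds).
- r.inverse_kinematics(position, orientation): joint angles nearest the present ones, or None.
- r.sense(): the state.
- r.snapshot(name): name is "side" or "top" or "wrist"; returns a dict with "frame" (400x640x3 uint8, red, green, blue), "fx", "fy", "cx", "cy" (pixels), "dist_coeffs" ([k1, k2, p1, p2, k3] as OpenCV has them; the pictures are not rectified), "R" (3x3) and "t" (3): a world point X has camera coordinates R X + t. Camera axes: x right, y down, z forward; pixel columns grow to the right and rows downward; lengths in m; the calibration is good to about 2 mm. A picture is of the moment at which its call begins. There is no depth.
A pose or a line that the arm cannot do raises r.IKError and nothing moves.
- r.hand_in(): hands the job in; it is judged then, once.
The state is a dict: "clock": time; "joints": joint angles; "joint_vel": joint speeds; "joint_torque": joint torques, N m; "tcp_pos": TCP position; "orientation": TCP orientation; "contact_force": force on the tool from outside, world axes, zero at the start; "torque": the same for the moment, N m; "opening": finger opening in m; "gripper_force": force on a finger pad.
Only numpy, scipy, OpenCV 4.12 (cv2) and the standard library are available. Lean on these libraries where they do the work, as an engineer would, in place of code of your own. Each camera call takes 0.05 s, during which the arm holds its last target. There are 200 camera calls.

## Working session

There is one attempt and no reset: what is moved stays moved. The work goes in short steps, each a Python script; the robot and the scene stay as the last script left them, time stands still between calls to the robot, and variables do not carry over. Pictures are saved under pics/ and viewed, at most 10 in all, crops included, and the job is handed in when it is done.

```bash
mkdir -p pics; python3 - <<'E'
from station import r
import cv2,numpy as np
for n in("top","side"):
    s=r.snapshot(n); cv2.imwrite(f"pics/{n}0.png",s["frame"][:,:,::-1])
    R=np.array(s["R"]);print(n,s["fx"],s["fy"],s["cx"],s["cy"],s["dist_coeffs"],(-R.T@s["t"]).round(3),R.round(3).tolist())
st=r.sense();print(st["clock"],st["orientation"],st["contact_force"])
E
```

```text
top 397.8606893702467 397.8606893702467 319.52228024927274 196.67598067589753 [0.02800915 0.         0.         0.         0.        ] [0.327 0.103 1.124] [[0.011, -0.999, 0.03], [-0.985, -0.016, -0.169], [0.17, -0.028, -0.985]]
side 467.7043999060981 467.7043999060981 321.2912104931644 198.62085804094676 [-0.04246006  0.          0.          0.          0.        ] [0.279 1.108 1.254] [[-0.98, -0.198, -0.001], [-0.143, 0.714, -0.685], [0.137, -0.672, -0.728]]
0.1 [-1.79898554e+02 -7.43185595e-03  1.60476235e+02] [-1.24334668 -0.17074707  0.25786158]
```

View pics/top0.png

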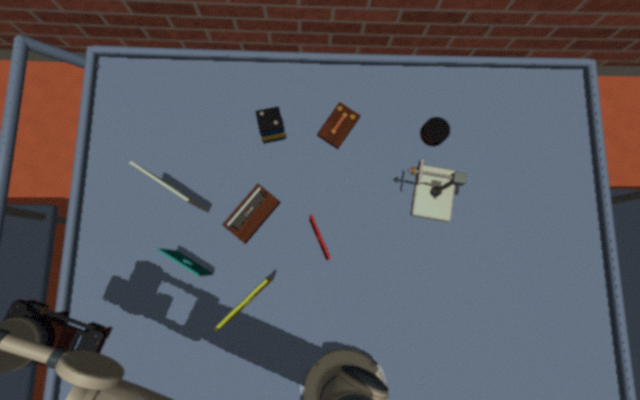

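View pics/side0.png

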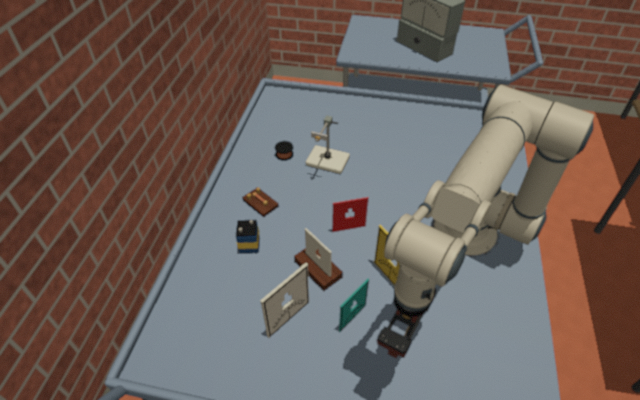

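The top view shows the racked plate at (252,213), a big white plate at (158,182), turquoise at (187,262), yellow at (245,303) and red at (319,237). The stand is at (436,190), the coil at (435,131), the switch at (339,125) and the battery at (270,125). Candidates for the plate in the side view are the white plate in the rack (318,252), the larger free-standing white one (287,300), red (350,214), turquoise (354,305) and yellow (387,255). I choose the white one in the rack and will check it in a close crop.

```bash
python3 - <<'E'
import cv2,numpy as np
t=cv2.imread("pics/top0.png");s=cv2.imread("pics/side0.png")
c=lambda i,x,y,w=66,h=50:cv2.resize(i[y:y+h,x:x+w],(400,300),interpolation=cv2.INTER_CUBIC)
cv2.imwrite("pics/crops.png",np.vstack([np.hstack([c(s,285,226,80,60),c(s,290,105,80,60)]),np.hstack([c(t,218,175,80,60),c(t,390,150,80,80*3//4)])]))
E
```

```text
(no output)
```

View pics/crops.png

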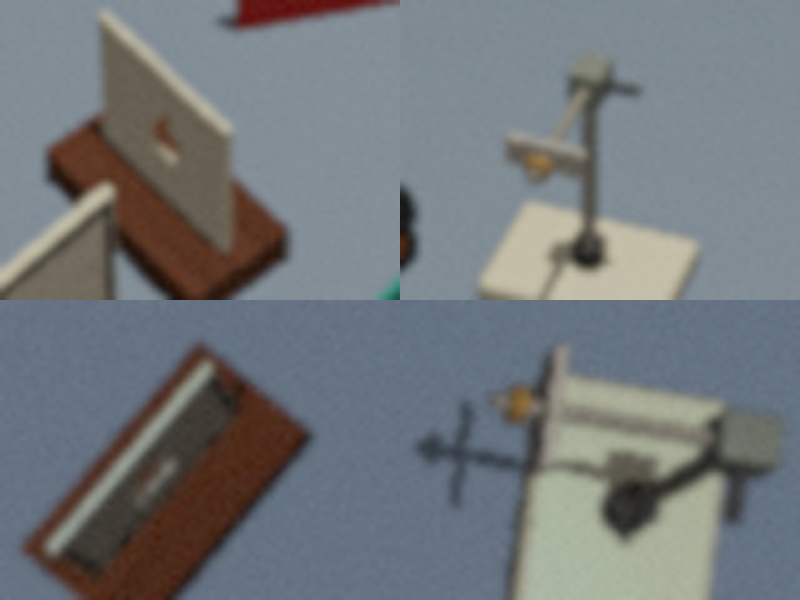

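The racked white plate shows a plain face to the side camera (border visible only on the big one), so the graduated face should look toward the top camera. The stud points left in the top view, nose near (409,170), with the clamp at (460,178). Next I cast rays.

```bash
cat >h.py <<'E'
import cv2,numpy as np
from station import r
def ray(s,p):
    K=np.array([[s["fx"],0,s["cx"]],[0,s["fy"],s["cy"]],[0,0,1]])
    u=cv2.undistortPoints(np.array([[p]],float),K,np.array(s["dist_coeffs"],float))[0,0]
    R=np.array(s["R"]);d=R.T@np.array([*u,1.]);return -R.T@np.array(s["t"]),d/np.linalg.norm(d)
def onz(s,p,z):
    o,d=ray(s,p);return o+d*(z-o[2])/d[2]
def tri(*sp):
    A=0;b=0
    for s,p in sp:
        o,d=ray(s,p);M=np.eye(3)-np.outer(d,d);A=A+M;b=b+M@o
    X=np.linalg.solve(A,b)
    return X,[round(float(np.linalg.norm((np.eye(3)-np.outer(d,d))@(X-o))*1e3),1) for o,d in (ray(s,p) for s,p in sp)]
def proj(s,X):
    K=np.array([[s["fx"],0,s["cx"]],[0,s["fy"],s["cy"]],[0,0,1]])
    return cv2.projectPoints(np.array([X],float),cv2.Rodrigues(np.array(s["R"]))[0],np.array(s["t"],float),K,np.array(s["dist_coeffs"],float))[0][0,0]
E
python3 - <<'E'
from h import *
np.set_printoptions(precision=4,suppress=True)
t=r.snapshot("top");s=r.snapshot("side")
a=onz(t,(260.4,188),.153);b=onz(t,(227.4,225),.153);print("plate",a,b,np.linalg.norm(a-b))
print("tri plate ends",tri((t,(260.4,188)),(s,(285+103/5,226+13/5))),tri((t,(227.4,225)),(s,(285+230/5,226+133/5))))
for p in[(258,184),(280,202.4),(223,224.4)]:print("rack",onz(t,p,.033))
print("rodbase",onz(t,(390+230/5,150+205/5),.024),onz(s,(327.6,155),.024))
print("clamp",tri((t,(460,178)),(s,(328,120.3))),onz(t,(460,178),.213))
print("head",tri((t,(411,170.6)),(s,(317.6,139.4))))
print("bar ends",tri((t,(390+162/5,150+48/5)),(s,(290+110/5,105+140/5))),tri((t,(390+148/5,150+170/5)),(s,(290+188/5,105+155/5))))
w=r.snapshot("wrist");R=np.array(w["R"]);st=r.sense();from scipy.spatial.transform import Rotation as Ro
T=Ro.from_euler("xyz",st["orientation"],degrees=True).as_matrix()
print("cam in tool",T.T@(-R.T@w["t"]-st["tcp_pos"]),R@T,w["fx"])
E
```

```text
plate [0.5131 0.2219 0.153 ] [0.4205 0.2982 0.153 ] 0.12006090659740778
tri plate ends (array([0.511 , 0.2222, 0.15  ]), [2.7, 2.7]) (array([0.4178, 0.2982, 0.1523]), [2.7, 2.7])
rack [0.5474 0.2437 0.033 ]
rack [0.4966 0.1812 0.033 ]
rack [0.4335 0.3343 0.033 ]
rodbase [ 0.5374 -0.258   0.024 ] [ 0.5322 -0.2639  0.024 ]
clamp (array([ 0.5339, -0.2595,  0.1984]), [2.6, 2.6]) [ 0.5333 -0.254   0.213 ]
head (array([ 0.549 , -0.1414,  0.2011]), [3.1, 3.1])
bar ends (array([ 0.5753, -0.1686,  0.2044]), [3.5, 3.5]) (array([ 0.5161, -0.1595,  0.2069]), [2.4, 2.4])
cam in tool [ 0.0773 -0.0011  0.0211] [[-0.0013  1.      0.    ]
 [-0.9592 -0.0012 -0.2827]
 [-0.2827 -0.0004  0.9592]] 340.54780367480333
```

```bash
python3 - <<'E'
from h import *
n=np.array([.636,.772]);c=np.array([.4668,.2600])
p=c-.11*n
r.reach([*p,.44],[180,0,140.5])
w=r.snapshot("wrist");cv2.imwrite("pics/w1.png",w["frame"][:,:,::-1]);np.save("w1.npy",w,allow_pickle=True)
r.reach([*c,.42],[180,0,140.5])
w=r.snapshot("wrist");cv2.imwrite("pics/w2.png",w["frame"][:,:,::-1]);np.save("w2.npy",w,allow_pickle=True)
a,b=cv2.imread("pics/w1.png"),cv2.imread("pics/w2.png")
cv2.imwrite("pics/w12.png",cv2.resize(np.hstack([a[:,100:500],b[:,100:500]]),None,fx=1,fy=1))
st=r.sense();print(st["clock"],st["joints"],st["contact_force"])
E
```

```text
2.4833 [ 2.55228259e+01 -4.68442193e+00  7.88936894e+01 -1.30998452e-02
  1.05837080e+02 -2.50435874e+01] [ 0.54351774 -0.13235557 -0.53234452]
```

View pics/w12.png

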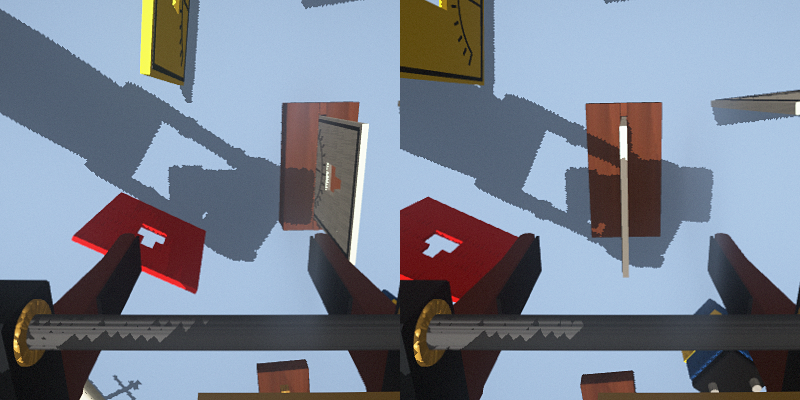

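The wrist view shows the racked white plate (left panel, 340,190) with black border and ticks on the robot-facing side, so it is the right plate and its heading is ≈50°. The right panel shows its top edge running from (323,118) to (326,277) in full-frame pixels. I refine that and grasp.

```bash
python3 - <<'E'
from h import *
np.set_printoptions(precision=4,suppress=True)
w=np.load("w2.npy",allow_pickle=True).item();f=w["frame"].astype(int)
m=((f.min(2)>110)&(f.max(2)-f.min(2)<35)).astype(np.uint8);m[:,:300]=0;m[:,345:]=0;m[290:]=0;m[:105]=0
k,l,S,_=cv2.connectedComponentsWithStats(m);i=1+S[1:,4].argmax();ys,xs=np.where(l==i)
print(S[i]); mid=[(xs[ys==y].mean(),y,xs[ys==y].min(),xs[ys==y].max()) for y in range(ys.min(),ys.max(),26)];print(mid)
k=np.polyfit(ys,xs,1)
A=onz(w,(np.polyval(k,ys.min()),ys.min()-.5),.153);B=onz(w,(np.polyval(k,ys.max()),ys.max()+.5),.153)
d=A-B;print(A,B,(A+B)/2,np.linalg.norm(d),np.degrees(np.arctan2(d[1],d[0])))
print(r.sense()["tcp_pos"])
E
```

```text
[ 319  117   11  161 1045]
[(np.float64(323.5), 117, np.int64(322), np.int64(325)), (np.float64(322.5), 143, np.int64(319), np.int64(326)), (np.float64(323.5), 169, np.int64(321), np.int64(326)), (np.float64(324.5), 195, np.int64(322), np.int64(327)), (np.float64(324.5), 221, np.int64(322), np.int64(327)), (np.float64(325.5), 247, np.int64(323), np.int64(328)), (np.float64(325.5), 273, np.int64(323), np.int64(328))]
[0.4151 0.3002 0.153 ] [0.5141 0.2217 0.153 ] [0.4646 0.2609 0.153 ] 0.12633704095350334 141.6073846408468
[0.4666 0.2604 0.4199]
```

```bash
python3 - <<'E'
from h import *
np.set_printoptions(precision=3,suppress=True)
c=[.4669,.2595];o=[180,0,141.4]
r.reach([*c,.37],o);r.servo_line([*c,.317]);f0=r.sense()["contact_force"]
r.grab(25);s=r.sense();print("open",s["opening"],s["gripper_force"],s["contact_force"]-f0,s["tcp_pos"])
r.servo_line([*c,.50],speed=.2)
s=r.sense();print(s["opening"],s["contact_force"],s["clock"])
u=np.array([np.cos(np.radians(82)),np.sin(np.radians(82))]);rod=np.array([.535,-.2595])
P=rod+u*.175
q=r.inverse_kinematics([*P,.50],[180,0,-8]);print(q)
if q is not None:
    r.move_joints(q);r.servo_line([*P,.434],speed=.15)
    w=r.snapshot("wrist");cv2.imwrite("pics/w3.png",w["frame"][:,:,::-1]);np.save("w3.npy",w,allow_pickle=True)
    s=r.sense();print(s["tcp_pos"],s["orientation"],s["contact_force"],s["clock"],s["opening"])
E
```

```text
open 0.005210059349108236 24.999496936798096 [-0.904  0.078  0.438] [0.467 0.26  0.317]
0.00472382941282138 [ 0.478 -0.096 -2.33 ] 5.6
[-12.205   2.324  63.758  -0.    113.918  85.795]
[ 0.559 -0.086  0.436] [179.992  -0.121  -7.966] [ 0.646  0.858 -1.241] 7.9417 0.004719799828961078
```

View pics/w3.png

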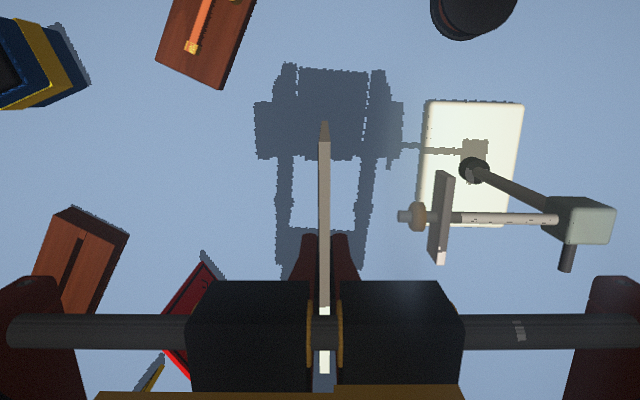

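The plate is held. Its top edge runs from (324,142) to (324,372). The stud head is at (418,216), the bar at (443,217), the clamp at (585,220), and the stud axis is nearly level in the image. I compute the relative positions.

```bash
python3 - <<'E'
from h import *
np.set_printoptions(precision=4,suppress=True)
w=np.load("w3.npy",allow_pickle=True).item();g=w["frame"].astype(int)
sand=((g.min(2)>110)&(g[:,:,2]-g[:,:,0]<15)).astype(int)
# shank rows between bar and clamp, edges from column brightness
for x in (402,406,418,470,490,510,530,545):
    print(x,[int(v) for v in g[196:240:2,x].mean(1)])
A=onz(w,(324,141.5),.2725);B=onz(w,(324,373),.2725);d=A-B
print("plate",A,B,(A+B)/2,np.linalg.norm(d),np.degrees(np.arctan2(d[1],d[0])), "tcp",r.sense()["tcp_pos"])
for p in[(398,215),(418,216),(405,215.5),(470,217.5),(545,219.5)]:print(p,onz(w,p,.2))
for p in [(446,171),(440,264),(436,264),(441,171)]:print("bar top",p,onz(w,p,.212))
print("edge cols",[int(v) for v in g[180,310:340].mean(1)]);print("end rows",[int(v) for v in g[115:150,324].mean(1)])
cv2.imwrite("pics/w3c.png",cv2.resize(w["frame"][90:290,300:560,::-1],(780,600),interpolation=cv2.INTER_CUBIC))
E
```

```text
402 [169, 167, 169, 168, 170, 169, 167, 139, 105, 109, 115, 108, 106, 130, 168, 166, 165, 168, 168, 167, 168, 165]
406 [168, 169, 170, 170, 169, 170, 170, 141, 104, 111, 116, 108, 105, 122, 171, 168, 167, 167, 166, 166, 165, 167]
418 [119, 126, 125, 98, 99, 101, 104, 105, 106, 103, 106, 105, 105, 109, 104, 103, 99, 93, 170, 169, 169, 170]
470 [236, 237, 236, 236, 236, 237, 236, 238, 69, 134, 164, 179, 177, 158, 240, 199, 171, 172, 170, 173, 173, 172]
490 [236, 235, 233, 234, 235, 236, 236, 238, 141, 124, 159, 173, 177, 98, 224, 210, 170, 173, 174, 171, 171, 172]
510 [176, 173, 171, 173, 172, 173, 172, 176, 127, 112, 152, 173, 177, 117, 155, 173, 168, 171, 171, 173, 170, 173]
530 [61, 67, 61, 57, 53, 159, 171, 169, 159, 103, 149, 169, 113, 170, 145, 173, 171, 171, 173, 168, 168, 169]
545 [94, 63, 62, 56, 56, 51, 54, 54, 49, 91, 140, 169, 173, 151, 135, 53, 54, 51, 157, 168, 167, 168]
plate [ 0.619  -0.0952  0.2725] [ 0.5025 -0.0788  0.2725] [ 0.5607 -0.087   0.2725] 0.11757811804758217 -8.037441241656154 tcp [ 0.5593 -0.0859  0.4356]
(398, 215) [ 0.5555 -0.1359  0.2   ]
(418, 216) [ 0.5529 -0.149   0.2   ]
(405, 215.5) [ 0.5545 -0.1405  0.2   ]
(470, 217.5) [ 0.547  -0.1835  0.2   ]
(545, 219.5) [ 0.5384 -0.2338  0.2   ]
bar top (446, 171) [ 0.584  -0.1648  0.212 ]
bar top (440, 264) [ 0.5221 -0.1584  0.212 ]
bar top (436, 264) [ 0.5225 -0.1558  0.212 ]
bar top (441, 171) [ 0.5844 -0.1618  0.212 ]
edge cols [170, 173, 171, 171, 170, 172, 176, 145, 65, 110, 133, 128, 133, 127, 130, 130, 127, 131, 129, 125, 141, 172, 172, 170, 171, 169, 172, 169, 171, 172]
end rows [82, 79, 82, 85, 84, 83, 93, 94, 90, 89, 92, 93, 88, 92, 92, 91, 90, 92, 90, 92, 91, 90, 95, 95, 87, 96, 93, 135, 132, 131, 129, 126, 131, 129, 130]
```

View pics/w3c.png

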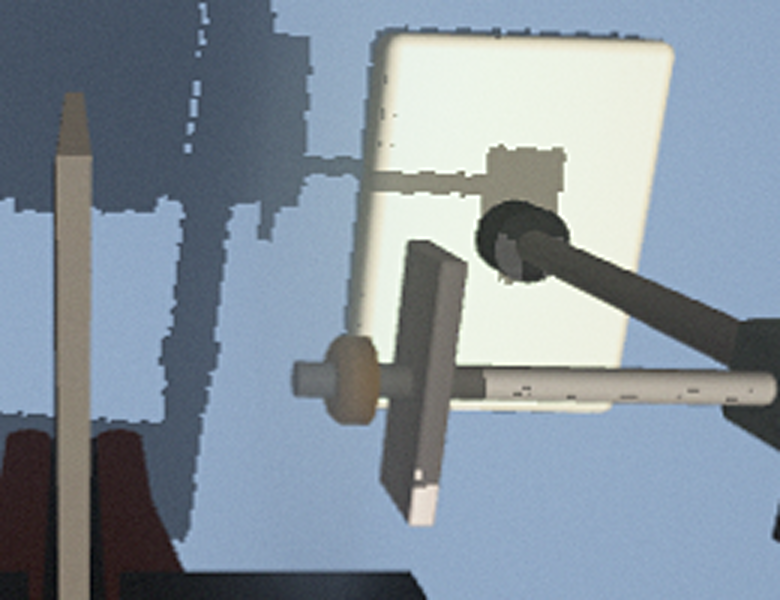

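The stud axis, from the head, shank and bar centre in the same picture, passes through (0.5545,-0.1386) at heading ≈81.5°. The bar is 60.0 mm long as it should be and its face lies about 0.100 m from the rod. The plate is centred on the tool to within about 0.5 mm. Now I feel for the bar.

```bash
cat >>h.py <<'E'
u=np.array([np.cos(np.radians(81.5)),np.sin(np.radians(81.5)),0]);l=np.array([u[1],-u[0],0])
P0=np.array([.5545,-.1386,0])
def F(n=4):
    a=[]
    for _ in range(n): a.append(r.sense()["contact_force"]);r.wait(.02)
    return np.mean(a,0)
def loc():
    q=np.array(r.sense()["tcp_pos"]);return np.array([(q-P0)@u,(q-P0)@l,q[2]])
def go(s,lat,z,v): 
    p=P0+s*u+lat*l;r.servo_line([p[0],p[1],z],[180,0,-8.5],speed=v)
E
python3 - <<'E'
from h import *
np.set_printoptions(precision=4,suppress=True)
go(.03,-.0004,.434,.1);r.wait(.3);q=loc();dz=.434-q[2];dl=-.0004-q[1];print(q,r.sense()["orientation"])
Z=.434+dz;L=-.0004+dl
go(.02,L,Z,.05);r.wait(.2);print(loc());f0=F(10);print("f0",f0,"clock",r.sense()["clock"])
s=.02
while s>-.045:
    s-=.003 if s>-.008 else .001
    go(s,L,Z,.04 if s>-.008 else .02)
    f=F(2)-f0;a=f@u
    if s<-.008 or abs(a)>1.5: print(round(s,4),loc(),round(a,2),round(f@l,2),round(f[2],2))
    if np.linalg.norm(f)>3.5:break
print(f,r.sense()["clock"],Z,L); np.save("st.npy",[s,L,Z,*f0])
E
```

```text
[ 0.0303 -0.0004  0.434 ] [-179.9957   -0.0029   -8.4737]
[ 0.02   -0.0004  0.434 ]
f0 [ 0.0874  0.2964 -1.8866] clock 9.3333
-0.01 [-0.0101 -0.0004  0.4339] -0.29 -0.03 0.45
-0.011 [-0.011  -0.0004  0.434 ] -1.03 -0.72 0.56
-0.012 [-0.012  -0.0004  0.4339] 0.07 -0.05 0.54
-0.013 [-0.013  -0.0004  0.4339] -0.18 0.34 0.35
-0.014 [-0.014  -0.0004  0.4339] -0.82 -0.34 0.05
-0.015 [-0.015  -0.0004  0.4339] -0.45 -0.21 0.49
-0.016 [-0.0161 -0.0004  0.4339] -0.09 0.15 -0.42
-0.017 [-0.017  -0.0004  0.4339] -1.0 -0.0 -0.08
-0.018 [-0.0181 -0.0004  0.434 ] -0.53 0.41 0.3
-0.019 [-0.0188 -0.0004  0.434 ] 0.88 0.6 0.77
-0.02 [-0.0195 -0.0004  0.434 ] 4.49 -0.25 0.82
[0.4127 4.481  0.8235] 15.05 0.4339525371756432 -0.0003797620732126752
```

Contact came at s = -18.8 mm, against -19.1 mm predicted for the bar, with a push of only 4.5 N. The head is through. I back off to the middle of the gap and lower.

```bash
python3 - <<'E'
from h import *
np.set_printoptions(precision=4,suppress=True)
s,L,Z,*f0=np.load("st.npy");f0=np.array(f0)
go(-.0170,L,Z,.03);f=F(4)-f0;print("free",loc(),f)
z=Z
while z>Z-.034:
    z-=.002 if z>Z-.024 else .001
    go(-.0170,L,z,.03 if z>Z-.024 else .02)
    f=F(3)-f0
    print(round((Z-z)*1e3,1),loc(),np.round([f@u,f@l,f[2]],2))
    if np.linalg.norm(f)>4 or f[2]>3:break
w=r.snapshot("wrist");cv2.imwrite("pics/w4.png",w["frame"][:,:,::-1])
print(r.sense()["clock"],r.sense()["opening"])
np.save("st2.npy",[-.017,L,z])
E
```

```text
free [-0.0173 -0.0004  0.4339] [ 0.2606 -0.5108  0.1508]
2.0 [-0.0172 -0.0004  0.4318] [ 0.   -0.27  0.39]
4.0 [-0.017  -0.0004  0.4299] [-0.36  0.14  0.46]
6.0 [-0.017  -0.0004  0.4278] [-0.37 -0.5   0.2 ]
8.0 [-0.017  -0.0004  0.4258] [-0.85 -0.19  0.23]
10.0 [-0.017  -0.0004  0.4238] [-0.03  0.13 -0.13]
12.0 [-0.017  -0.0004  0.4218] [-0.29 -0.48 -0.16]
14.0 [-0.017  -0.0004  0.4198] [-0.49  0.18  0.05]
16.0 [-0.017  -0.0004  0.4178] [-0.02 -0.4   0.45]
18.0 [-0.017  -0.0004  0.4159] [-0.53 -0.28  0.12]
20.0 [-0.017  -0.0004  0.4138] [-0.34  0.07  0.34]
22.0 [-0.017  -0.0004  0.4119] [-0.81  0.07  0.4 ]
24.0 [-0.017  -0.0004  0.4098] [-0.81 -0.14  0.81]
25.0 [-0.017  -0.0004  0.4089] [ 0.22 -0.35  0.91]
26.0 [-0.017  -0.0004  0.4079] [-0.56 -0.18 -0.07]
27.0 [-0.017  -0.0004  0.4069] [-0.15  0.04  0.26]
28.0 [-0.017  -0.0004  0.406 ] [-0.14 -0.2   0.23]
29.0 [-0.017  -0.0005  0.4057] [ 0.03 -0.85  4.44]
20.5167 0.0047651775983772
```

View pics/w4.png

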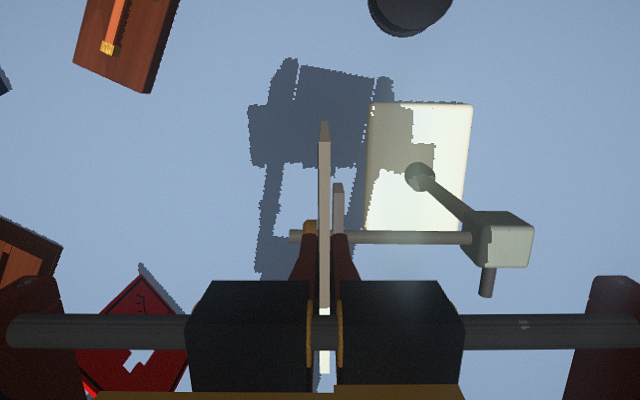

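The plate rests on the shank at the predicted depth: the force rises between 28 and 29 mm. In the picture the plate (324,200) stands between the head (309,228) and the bar (338,210). I release and retreat upward.

```bash
python3 - <<'E'
from h import *
np.set_printoptions(precision=3,suppress=True)
s,L,z=np.load("st2.npy")
go(s,L,z+.0006,.01);print(F())
r.let_go();r.wait(.3);print(r.sense()["opening"],F(),loc())
go(s,L,z+.13,.12);r.wait(.5)
print(F(),r.sense()["clock"])
w=r.snapshot("wrist");a=r.snapshot("side");t=r.snapshot("top")
c=lambda i,x,y:cv2.resize(i["frame"][y:y+75,x:x+100,::-1],(400,300),interpolation=cv2.INTER_CUBIC)
cv2.imwrite("pics/end.png",np.hstack([c(a,280,100),c(t,370,140),])) 
cv2.imwrite("pics/end.png",np.vstack([np.hstack([c(a,280,100),c(t,370,140)]),cv2.resize(w["frame"][:300,80:560,::-1],(800,300))]))
E
```

```text
[-0.739  0.351  2.255]
0.08783780409774461 [ 0.049 -0.036 -0.098] [-0.017 -0.     0.406]
[-0.067 -0.227 -0.097] 24.3083
```

View pics/end.png

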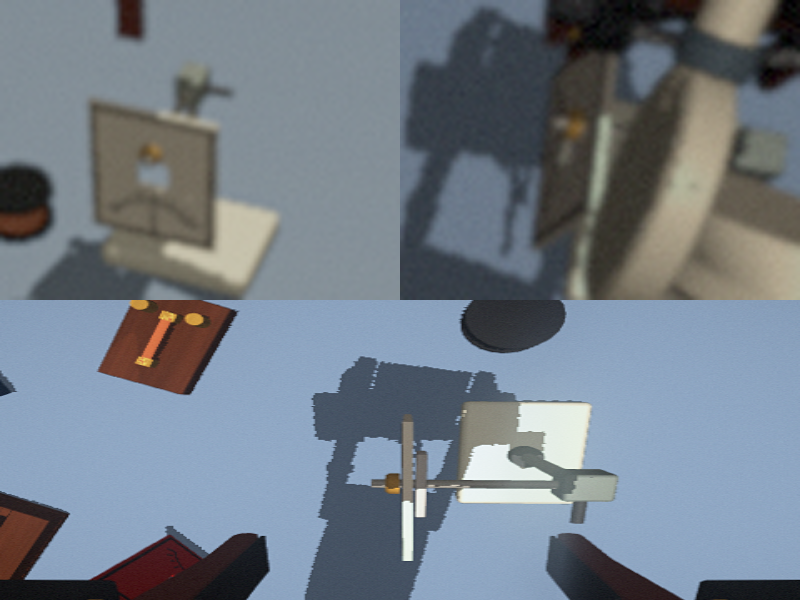

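The side crop shows the plate hanging level on the stud. The graduated face points outward, the head is in front of the slot at (150,152), and the gripper is clear.

```bash
python3 -c "
from station import r
print(r.hand_in())"
```

```text
the job is handed in; nothing more can be done
None
```

The job is handed in: the dial plate hangs by its keyhole on the stud, graduated face outward, after a push of about 4.5 N on the bar and about 24 s on the clock, with the battery, switch and coil not touched.

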